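Show a spare hammer handle to the inspection camera

TASK

Swing the steel hasp well clear of the wooden handle in its cradle (about a quarter turn), only then lift the handle out, and hold it up end-on to the inspection camera: its middle 15 cm straight in front of the lens on the line of sight, and the handle lying along that line, sloping just as the camera looks. Finish while still holding it there, still, in the air; it is not put down. Do not bump the camera or its stand, and leave the slate block, pine offcut and folding rule where they are.

Things in the scene. Friction and masses are not known exactly. Their poses are not given: they have to be found in the camera images.
- handle_mid (a point): middle of the loose, turned, bare wooden handle: a plain round rod 27 mm in diameter and 140 mm long, 60 to 130 g, either end alike. The point is on its axis, halfway along; its y axis runs along the rod. At the start it lies level in the cradle with its axis 45 mm above the bench
- handle: the same wooden handle; origin on its surface at mid-length, 13.5 mm from its axis (at its underside as it lies), y axis along the rod
- cradle: fixed plywood cradle, base 105 x 185 x 12 mm; origin under its centre, y along the handle, z up. Vee saddles 54 mm either side of the middle (16 mm wide, 56 mm across, 46 mm high), end stops as high. Between them, 45 mm each way along the handle is free, and 33 mm below its axis. Hasp hinge post (18 mm thick) at x +40, y +54 mm; steel catch at x -38, y +41 mm, 72 mm high
- cradle_seat (a point): point in the cradle where the handle's middle lies, 45 mm above the bench; axes as the cradle's
- hasp (a joint): swing of the hasp about its upright hinge, rad: 0 = over the handle, under the catch's lip, pointing along the cradle's -x; grows as it swings level, clockwise from above, off the catch and past the handle's +y end; 1.57 = along the cradle's +y; stop at 2.0. Starts at 0 to 0.2. Light friction (0.5 N at the knob); it stays where left
- hasp_knob (a point): middle of the upright dark steel knob at the hasp's free end: a pin 14 mm in diameter and 37 mm high (67 to 104 mm above the bench), 112 mm from the hinge axis; the point is 88 mm above the bench. The hasp below it is a flat steel strip 124 x 14 x 5 mm, 62 to 67 mm above the bench
- hasp_hinge (a point): point on the hasp's hinge axis at the knob point's height, 88 mm above the bench
- camera_stand: stand of the inspection camera, fixed: dark steel base 110 x 110 x 12 mm, origin at the centre of its underside, column 18 mm thick and 412 mm high on it. The camera looks to the stand's -x side and downward by 0.15 to 0.45 rad; its height and slope differ each time and it is clamped
- lens (a point): centre of the front glass of the camera's lens (lens 39 mm in diameter, camera 44 mm square, 116 mm long in all). Its -x axis is the direction in which the camera looks, sloping downward; y is level
- view_point (a point): the place for the handle's middle: on the line of sight, 150 mm in front of the lens glass (0.19 to 0.32 m above the bench). Its axes are those of the lens: the handle shall lie along x, either end towards the camera
- slate_block: loose dark slate block 56 x 96 x 19 mm lying flat, origin at the centre of its underside; leave alone
- offcut: loose pale pine offcut 22 x 75 x 10 mm lying flat, length along y, origin at the centre of its underside; leave alone
- folding_rule: loose folded wooden rule, a stick 16 x 237 x 28 mm, length along its y axis, origin at the centre of its underside; leave alone
Not all that is in view belongs to the job. Several things have the shape of the cradle; the one meant has the colours described above.

How it is judged (in metres and radians):
On the way, in this order (a step that is already met when the one before it is completed fails the run):
1. the hasp is swung clear (past 1.0 rad) while the handle still lies in the cradle (value of joint hasp above 1 rad and distance between handle_mid and cradle_seat below 0.015 m), for 0.2 s.
2. the handle is lifted out of the cradle in the fingers (height (world z) of handle_mid above 0.13 m and contact force between handle and the fingers above 1 N), for 0.2 s.
At the end, for the whole second after the job is handed in: the fingers hold the handle still in the air, its middle within 25 mm of the point 150 mm in front of the lens and its axis within 0.2 rad of the line of sight, more than 0.13 m above the bench, touching neither cradle nor camera; the hasp stays swung past 1.0 rad (all of step 2 and distance between handle_mid and view_point below 0.025 m and angle between the y axis of handle_mid and the x axis of view_point, either way round below 0.2 rad and contact force between handle and cradle below 0.3 N and contact force between handle and camera_stand below 0.3 N and linear speed of handle below 0.03 m/s and angular speed of handle below 0.3 rad/s and value of joint hasp above 1 rad); the arm keeps its last pose, push and grip.
It fails at once if the camera or its stand is bumped (more than 3 N) (contact force between any of the arm, the fingers, handle and camera_stand above 3 N).
It fails at once if the handle is taken or shifted before the hasp is clear (value of joint hasp below 0.9 rad and distance between handle_mid and cradle_seat above 0.025 m).
It fails at once if a bystander is moved by more than 30 mm (distance of any of slate_block, offcut, folding_rule from where it was at the start of the episode above 0.03 m).
It also fails if it takes over 48 s, if anything falls off the work surface, if the arm or the gripper's body presses on something with over 40 N, if the wrist force passes 120 N, or if a joint passes its speed limit or range.

ROBOT

A 6-joint arm with a two-finger parallel gripper is mounted at the origin on the work surface; the furniture and walls round the work are solid. World frame = base frame: x ahead of the robot, y to its left, z up, the work surface at z = 0. Lengths are in mm, angles in rad, forces in N, time in s.
With the tool pointing down it reaches from about 300 to 775 mm from the base axis. Payload 14.6 kg.
Tool frame: the origin (TCP) lies midway between the tips of the shut fingers; the grasp point (between the pads) lies 19 mm behind it; z points along the fingers, y is the line along which they close (so a half turn about z gives the same grasp; the last joint's range is limited). The gripper opens to 85 mm and grips with 20 to 120 N. Pads are 22 mm wide; open, the fingers measure 114 mm over their backs; the gripper's body (76 mm by 85 mm) begins 54 mm behind the grasp point. The pads swing forward as they close: fully open they stand 13 mm farther back than shut.
Start: joints at [-1.315, 0.3, 1.521, -0, 1.321, -0.067], TCP at [174.466, -521.585, 231.281] pointing down, gripper open.
Joint ranges: [-3.03, 3.03], [-0.79, 2.21], [0.23, 2.52], [-1.04, 4.18], [0, 3.07], [-2.55, 2.55]. Speed limits (rad/s): [2.22, 2.22, 2.57, 3.14, 3.14, 3.14].

INTERFACE

Orientations are given as a unit quaternion [w, x, y, z].
In Python, from station import manip gives the robot as it stands.
- The arm moves only by the tool play_rows, never from a script. Its argument "increments" is a list of rows, each a list of 3 entries, a list of its own where there are three numbers: the shift along the tool's x, y, z in mm, then the turn about the tool's z in degrees, then the opening, from -1 (shut) to 1 (fully open), so that 0 is half open. In form: [[[tx, ty, tz], twist, gripper], ...]. A call has 1 to 10 rows; each row is the pose to reach, as a shift and turn from the pose commanded when the call began, along the tool's axes at that moment; what a row does not reach only later rows make up. A row lasts 1/10 s, in which the tool goes at most 50 mm and 8.59 degrees, less where a joint would pass 70% of its speed; a pose out of reach is approached as far as the arm can. A call with a gripper value outside its range is refused whole. The fingers move at their own pace and stop on an object; "grip_force" is the grip in N (left out, the last holds). Time passes only in rows, so rows that repeat a pose let the fingers close. It gives the time, the measured TCP pose, the force, the opening and the grip force at its end, in the units of the state.
- manip.observe(): the state, without advancing time (a new reading comes with each control period).
- manip.camera(name): name is "side" or "top"; returns a dict with "img" (420x560x3 uint8, red, green, blue), "depth" (420x560 float32, mm along the optical axis (not along the pixel's ray), 0 where there is no reading), "intrinsics" (3x3 intrinsics, pixels), "R" (3x3) and "t" (3): a world point X has camera coordinates R X + t. Camera axes: x right, y down, z forward; pixel columns grow to the right and rows downward; lengths in mm; the calibration is good to about 2 mm. A picture is of the moment at which its call begins.
- manip.job_done(): hands the job in; it is judged then, once.
The state is a dict: "clock": time; "joint_pos": joint angles; "joint_vel": joint speeds; "joint_efforts": joint torques, N m; "ee_pos": TCP position; "tcp_rot": TCP orientation; "contact_force": force on the tool from outside, world axes, zero at the start; "torque": the same for the moment, N m; "gripper_width": finger opening in mm; "finger_force": force on a finger pad.
Only numpy, scipy, OpenCV 4.12 (cv2) and the standard library are available. Lean on these libraries where they do the work, as an engineer would, in place of code of your own. Each camera call takes 0.05 s, during which the arm holds its last target. There are 200 camera calls.

## Working session

There is one attempt and no reset: what is moved stays moved. The work goes in short steps, Python scripts to look and compute and a tool call to move; the robot and the scene stay as the last step left them, time stands still between calls to the robot, and variables do not carry over. Pictures are saved under pics/ and viewed, at most 10 in all, crops included, and the job is handed in when it is done.

Besides the shell and the picture viewer there is one more tool, called after "Emit:" by a JSON object that holds its "api" and its "payload", one argument or row to a line. play_rows: Moves the arm, as the interface text tells. Its arguments: {"type":"object","properties":{"increments":{"type":"array","items":{"type":"array"}},"grip_force":{"type":"number"}},"required":["increments"]}

```bash
mkdir -p pics; ls
python3 - <<'E'
from station import manip
import cv2,numpy as np
for n in("side","top"):
    c=manip.camera(n); cv2.imwrite(f"pics/{n}0.png",c["img"][:,:,::-1]); np.savez(f"{n}0.npz",**c)
    print(n,c["intrinsics"].tolist(),np.round(c["R"],4).tolist(),c["t"].tolist())
o=manip.observe();print(o)
E
```

```text
pics
side [[403.9912812003463, 0.0, 285.4869368988498], [0.0, 403.9912812003463, 205.23600024680002], [0.0, 0.0, 1.0]] [[0.9693, 0.2457, 0.0059], [0.2215, -0.8632, -0.4537], [-0.1063, 0.4411, -0.8911]] [-522.8654321674612, -25.310332363378674, 1577.3843341039556]
top [[469.36028754889765, 0.0, 280.63406864079997], [0.0, 469.36028754889765, 211.86674898455212], [0.0, 0.0, 1.0]] [[0.0011, -0.9998, -0.0203], [-0.9907, 0.0017, -0.1357], [0.1357, 0.0202, -0.9905]] [17.839478864807955, 530.3130870971913, 1505.3078539103772]
{'clock': 0.1, 'joint_pos': array([-1.31460795e+00,  3.00417457e-01,  1.52153983e+00, -2.50682143e-06,
        1.32073999e+00, -6.66040734e-02]), 'joint_vel': array([-0.00136381, -0.0020426 , -0.00199231, -0.00033486, -0.00151583,
       -0.00128135]), 'joint_efforts': array([ 6.93033871e-04, -5.44378066e+01, -3.62371409e+01, -1.00204288e-04,
        2.95345526e-03, -1.93106906e-06]), 'ee_pos': array([ 174.4056134 , -521.37576145,  230.76819887]), 'tcp_rot': array([-5.49718681e-04,  9.87003676e-01,  1.60696726e-01, -5.34853886e-05]), 'contact_force': array([0.16959244, 0.98103781, 0.69983366]), 'torque': array([-0.03559509, -0.00944396,  0.01846036]), 'finger_force': 0.0, 'gripper_width': 85.47837983072344}
```

View pics/side0.png

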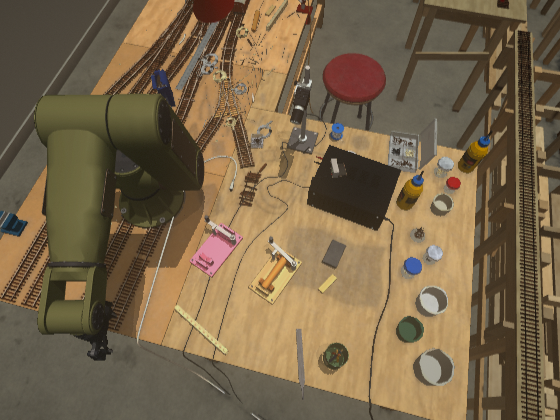

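View pics/top0.png

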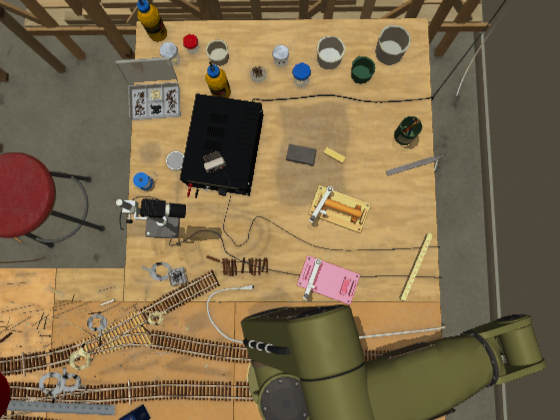

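Two things have the cradle's shape: the pink one (top 330,280; side 217,247) and the plywood-coloured one with the brown handle (top 340,208; side 275,272). The plywood one fits the description, since it has a wooden handle and a steel hasp. The camera on its stand is at top (155,213) and side (303,110). I'll confirm with one enlarged crop.

Run:
```python
import cv2,numpy as np
t=cv2.imread("pics/top0.png");s=cv2.imread("pics/side0.png")
a=cv2.resize(t[175:250,295:395],None,fx=4,fy=4,interpolation=cv2.INTER_CUBIC)
b=cv2.resize(s[225:305,240:310],(400,300) and (350,400),interpolation=cv2.INTER_CUBIC)
c=cv2.resize(t[185:245,110:210],None,fx=4,fy=4,interpolation=cv2.INTER_CUBIC)
d=cv2.resize(s[60:160,270:340],(350,500)[:2],interpolation=cv2.INTER_CUBIC)[:,:]
out=np.zeros((600,800,3),np.uint8)
out[:300,:400]=a; out[300:540,:400]=c
out[:300,400:]=0
b=cv2.resize(b,(262,300)); out[:300,410:672]=b
d=cv2.resize(d,(210,300)); out[300:,410:620]=d
cv2.imwrite("pics/crop.png",out)
```

```text
(no output)
```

View pics/crop.png

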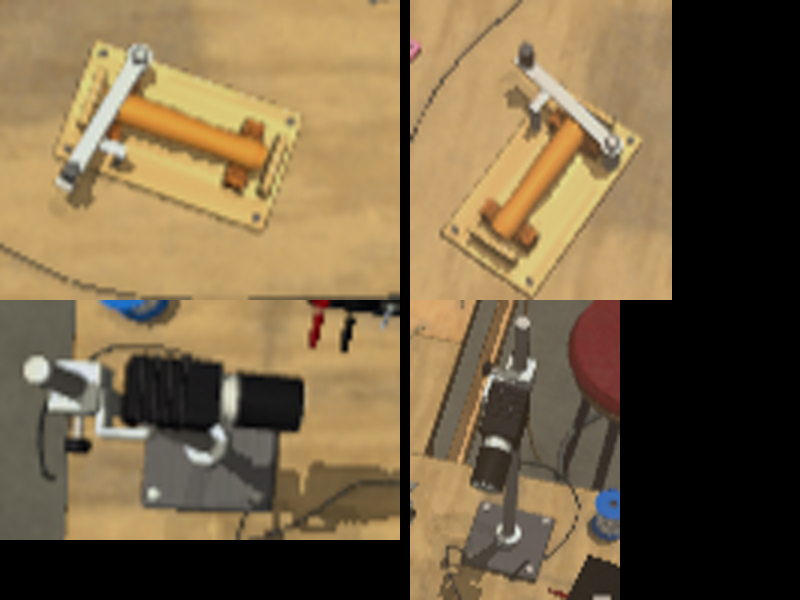

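The crop confirms it: plywood base, brown handle, steel hasp with its hinge at top px (330,189) and its knob at (312,219), about closed. The camera looks to image right, with the lens front at top px (185,213).

```bash
cat > h.py <<'E'
import numpy as np
def load(n,tag="0"):
    return dict(np.load(f"{n}{tag}.npz"))
def onz(c,uv,z):
    K,R,t=c["intrinsics"],c["R"],c["t"]; d=R.T@np.linalg.solve(K,[uv[0],uv[1],1]); o=-R.T@t
    return o+d*(z-o[2])/d[2]
def cloud(c):
    K,R,t,D=c["intrinsics"],c["R"],c["t"],c["depth"]; v,u=np.mgrid[:420,:560]
    P=np.stack([(u-K[0,2])/K[0,0]*D,(v-K[1,2])/K[1,1]*D,D],-1); return (P-t)@R
def proj(c,X):
    p=c["intrinsics"]@(c["R"]@X+c["t"]); return p[:2]/p[2]
E
python3 - <<'E'
from h import *
np.set_printoptions(precision=1,suppress=True)
T=load("top");S=load("side")
f=lambda x,y:(295+(x+.5)/4-.5,175+(y+.5)/4-.5)
print("base corners",*[onz(T,f(*p),12)[:2] for p in((97,42),(299,120),(263,230),(57,155))])
print("hinge",onz(T,f(140,53),70)[:2],"knob top",onz(T,f(67,181),104)[:2], "handle far end top", onz(T,f(262,152),58)[:2])
g=lambda x,y:(110+(x+.5)/4-.5,185+(y-300+.5)/4-.5)
print("stand base",*[onz(T,g(*p),12)[:2] for p in((145,430),(277,430),(275,509),(143,507))])
s=lambda x,y:(270+(x-410)/3,60+(y-300)/3)
print("stand base side",*[onz(S,s(*p),12)[:2] for p in((478,510),(553,520),(540,578),(465,565))])
# tall cloud near the stand
for n,c in(("top",T),("side",S)):
    P=cloud(c); m=(P[...,2]>150)&(P[...,2]<460)&(abs(P[...,0]-480)<170)&(P[...,1]>150)&(P[...,1]<500)&(c["depth"]>0)
    q=P[m]; col=c["img"][m]; print(n,len(q))
    b=col.max(1)<70; q=q[b]
    for y0 in range(150,480,20):
        r=q[(q[:,1]>=y0)&(q[:,1]<y0+20)]
        if len(r)>3: print(y0,len(r),r.mean(0),np.percentile(r,5,0),np.percentile(r,95,0))
E
```

```text
base corners [ 624.1 -110.2] [ 557.5 -277.5] [ 465.6 -245.6] [528.4 -75.9]
hinge [ 603.6 -141.1] knob top [495.6 -79.9] handle far end top [ 524.4 -239.3]
stand base [516.6 469.9] [516.5 358.8] [450.2 358.4] [452. 469.]
stand base side [456.3 452. ] [562.9 461.5] [566.3 360.8] [461.3 356. ]
top 1119
210 4 [647.8 224.9 160.5] [645.8 223.2 151.3] [649.7 227.6 168.6]
230 4 [644.  234.1 160.2] [643.4 231.4 158.6] [645.3 237.8 163. ]
270 97 [497.7 281.2 308.5] [483.  272.1 300.1] [512.5 289.4 315.9]
290 103 [497.2 299.8 316.3] [482.8 291.4 304.8] [513.8 308.8 324.2]
310 67 [499.  323.5 330. ] [482.4 310.9 312.2] [516.8 328.9 337.7]
330 150 [499.9 340.4 337.9] [480.6 331.2 322.6] [520.8 349.6 345.7]
350 145 [499.8 360.3 346.2] [481.  351.3 331.3] [519.8 369.2 353.5]
370 58 [498.  375.4 347.7] [481.9 370.5 327.6] [519.5 384.2 356.2]
390 58 [499.8 403.6 350.7] [480.6 395.1 310.5] [509.4 409.6 402.8]
410 37 [484.  414.3 327.6] [463.  410.5 166.1] [499.4 422.1 391.8]
side 724
270 62 [504.4 281.5 308.1] [487.8 273.1 300. ] [518.6 288.8 316.5]
290 62 [504.3 299.7 315.6] [486.6 291.3 307.4] [519.6 309.1 321.8]
310 54 [504.5 323.9 327.8] [484.2 312.8 309.9] [523.2 329.7 337.6]
330 90 [506.3 339.4 336. ] [484.8 330.8 307.7] [525.1 348.1 345.6]
350 87 [506.8 359.5 344.6] [485.1 350.6 320.7] [526.5 368.5 352.5]
370 26 [507.6 374.  343.7] [479.9 370.7 315.9] [526.5 379.  355.1]
390 5 [476.2 408.3 303. ] [464.7 407.4 213.1] [505.9 409.7 334.7]
410 11 [487.7 413.2 335.7] [465.1 410.6 252.9] [515.2 417.  382.4]
```

Run:
```python
from h import *
from scipy.optimize import least_squares
np.set_printoptions(precision=3,suppress=True)
for names in(["top"],["side"],["top","side"]):
    L=[];B=[]
    for n in names:
        c=load(n);P=cloud(c);m=(P[...,2]>250)&(P[...,2]<370)&(abs(P[...,0]-502)<40)&(P[...,1]>250)&(P[...,1]<380)&(c["depth"]>0)&(c["img"].max(2)<80)
        q=P[m];L.append(q[q[:,1]<306]);B.append(q[(q[:,1]>328)&(q[:,1]<372)])
    L=np.vstack(L);B=np.vstack(B)
    def ax(p): return np.array([p[2]*1.,-1,-p[3]])/np.linalg.norm([p[2],1,p[3]])
    def res(p):
        d=ax(p);o=np.array([p[0],300,p[1]]);v=L-o;r=np.linalg.norm(v-np.outer(v@d,d),axis=1)-19.5
        s=np.cross(d,[0,0,1]);s/=np.linalg.norm(s);up=np.cross(s,d)
        w=B-o;h=w@up-22;h=h[(abs(w@s)<19)] if 0 else np.where(abs(w@s)<18,h,0)
        return np.r_[r,h]
    f=least_squares(res,[502,300,.03,.37],loss="soft_l1",f_scale=1.5)
    d=ax(f.x);o=np.array([f.x[0],300,f.x[1]]);a=(L-o)@d
    lens=o+d*np.percentile(a,98)
    print(names,f.x,"slope",np.arcsin(-d[2]),"rms",np.sqrt(np.mean(f.fun**2)),"dir",d,"lens",lens,np.percentile(a,[90,95,98,99,100]),"view",lens+150*d)
# handle fit, both views
for n in("top","side"):
    c=load(n);P=cloud(c);i=c["img"].astype(int)
    m=(abs(P[...,0]-550)<110)&(abs(P[...,1]+180)<110)&(P[...,2]>46)&(P[...,2]<62)&(i[...,0]-i[...,2]>60)
    q=P[m];v=np.linalg.svd(q[:,:2]-q[:,:2].mean(0))[2][0];a=(q[:,:2]-q[:,:2].mean(0))@v
    print(n,len(q),"handle mean",q.mean(0),"dir",v,a.min(),a.max(),"ends",q[:,:2].mean(0)+v*a.min(),q[:,:2].mean(0)+v*a.max())
    k=(P[...,2]>78)&(P[...,2]<115)&(abs(P[...,0]-510)<60)&(abs(P[...,1]+90)<60); print("knob",P[k].mean(0),k.sum())
```

```text
['top'] [500.813 299.116   0.004   0.418] slope 0.39594888567712355 rms 2.1700772211730515 dir [ 0.004 -0.923 -0.386] lens [500.895 278.74  290.229] [20.048 21.65  23.043 23.177 23.42 ] view [501.43  140.347 232.376]
['side'] [501.994 299.964  -0.066   0.395] slope 0.3757902738336763 rms 3.007878084735037 dir [-0.062 -0.928 -0.367] lens [500.471 277.033 290.883] [21.58  23.96  24.744 25.477 29.237] view [491.239 137.806 235.832]
['top', 'side'] [501.212 298.86   -0.038   0.42 ] slope 0.39754345339702996 rms 2.483012587967199 dir [-0.035 -0.921 -0.387] lens [500.39  278.204 289.701] [20.296 22.521 23.657 23.923 28.192] view [495.177 140.    231.628]
top 324 handle mean [ 541.031 -185.269   54.372] dir [0.347 0.938] -72.10224994006965 90.74005923164663 ends [ 516.016 -252.892] [ 572.513 -100.165]
knob [508.252 -87.463  97.379] 22
side 266 handle mean [ 545.186 -185.139   54.035] dir [-0.363 -0.932] -88.68070054495008 73.80859789217517 ends [ 577.395 -102.515] [ 518.379 -253.908]
knob [509.624 -88.935  95.973] 23
```

Measured, in mm: cradle centre about (544,-177) with its +y heading at about 69°. Hinge at (602,-141), knob at about (506,-86), hasp about 0.15 rad. View point about (497,140,232), line of sight about along world -y, sloping down 0.39 rad. The tool only turns about its own z, so I'll have to slope the handle by pivoting it in the pads against the fixed end stop. First I'm moving over the knob.

Emit:
{"api": "play_rows", "payload": {
  "increments": [
    [[452, -308, 60], -131.5, 0],
    [[452, -308, 60], -131.5, 0],
    [[452, -308, 60], -131.5, 0],
    [[452, -308, 60], -131.5, 0],
    [[452, -308, 60], -131.5, 0],
    [[452, -308, 60], -131.5, 0],
    [[452, -308, 60], -131.5, 0],
    [[452, -308, 60], -131.5, 0],
    [[452, -308, 60], -131.5, 0],
    [[452, -308, 60], -131.5, 0]
  ]
}}

```text
clock: 1.1
ee_pos: [476.0, -123.9, 176.5]
tcp_rot: [-0.0, 0.61, 0.792, -0.0]
contact_force: [0.7, -0.9, 0.6]
gripper_width: 42.6
finger_force: 0.0
```

```bash
cat >> h.py <<'E'
from scipy.spatial.transform import Rotation as Ro
def rel(xyz,phi=None):
    "tool-frame shift and twist to world xyz, tool-x heading phi (deg)"
    from station import manip
    o=manip.observe();q=o["tcp_rot"];M=Ro.from_quat([*q[1:],q[0]]).as_matrix()
    cur=np.degrees(np.arctan2(M[1,0],M[0,0]))
    tw=0 if phi is None else -((phi-cur+180)%360-180)
    print("t",round(o["clock"],2),"pos",np.round(o["ee_pos"],1),"phi",round(cur,1),"tz",np.round(M[:,2],3),"w",round(o["gripper_width"],1),"ff",round(o["finger_force"],1),"F",np.round(o["contact_force"],1),"j",np.round(o["joint_pos"],2))
    return np.round(M.T@(np.array(xyz)-o["ee_pos"]),1),round(tw,1)
E
python3 -c "
from h import *
print(rel((506,-86,160),150))"
```

```text
t 1.1 pos [ 476.  -123.9  176.5] phi 104.8 tz [-0. -0. -1.] w 42.6 ff 0.0 F [ 0.7 -0.9  0.6] j [-0.33  0.23  1.75 -0.    1.17 -0.59]
(array([29. , 38.7, 16.5]), np.float64(-45.2))
```

Emit:
{"api": "play_rows", "payload": {
  "increments": [
    [[29, 38.5, 16], -8, 0],
    [[29, 38.5, 16], -16, 0],
    [[29, 38.5, 16], -24, 0],
    [[29, 38.5, 16], -32, 0],
    [[29, 38.5, 16], -40, 0],
    [[29, 38.5, 16], -45, 0],
    [[29, 38.5, 16], -45, 0],
    [[29, 38.5, 16], -45, 0]
  ]
}}

```text
clock: 1.9
ee_pos: [505.2, -88.2, 160.6]
tcp_rot: [-0.0, 0.265, 0.964, 0.0]
contact_force: [-0.7, -0.6, -0.1]
gripper_width: 42.5
finger_force: 0.0
```

Run:
```python
from h import *
from station import manip
import cv2
print(rel((506,-86,76),150))
im=[]
for n,r in(("top",(150,260,260,400)),("side",(190,310,200,340))):
    c=manip.camera(n); im.append(cv2.resize(c["img"][r[0]:r[1],r[2]:r[3],::-1],(400,330),interpolation=cv2.INTER_CUBIC)); 
    print(n,"knob(506,-86,104) px",proj(c,np.array([506,-86,104.])))
cv2.imwrite("pics/k.png",np.hstack(im))
```

```text
t 1.9 pos [505.2 -88.2 160.6] phi 149.3 tz [-0.  0. -1.] w 42.5 ff 0.0 F [-0.7 -0.6 -0.1] j [-0.24  0.29  1.71  0.    1.14 -1.28]
(array([ 0.4,  2.3, 84.6]), np.float64(-0.7))
top knob(506,-86,104) px [313.29752783 216.57362824]
side knob(506,-86,104) px [270.14851684 238.24894533]
```

View pics/k.png

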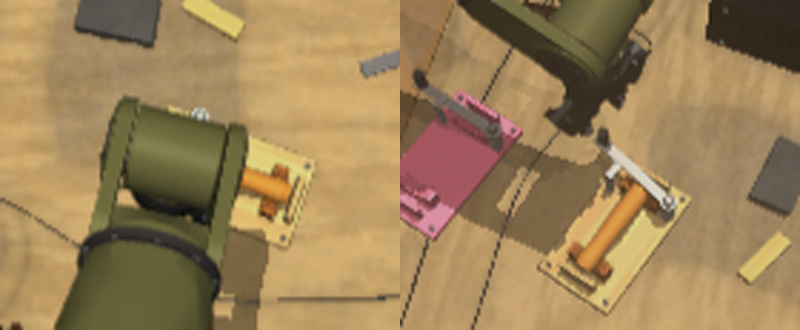

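The hasp knob stands at crop (604,135), which is side px (271,239), within about 3 mm of the prediction. I'll lower the open fingers around it, then follow the arc.

Emit:
{"api": "play_rows", "payload": {
  "increments": [
    [[0, 1, 40], -0.7, 0],
    [[0, 1, 70], -0.7, 0],
    [[0, 1, 84], -0.7, 0],
    [[0, 1, 84], -0.7, 0],
    [[0, 1, 84], -0.7, 0]
  ]
}}

```text
clock: 2.5
ee_pos: [506.4, -87.5, 77.8]
tcp_rot: [0.001, 0.258, 0.966, 0.0]
contact_force: [1.4, -0.3, 0.1]
gripper_width: 42.9
finger_force: 0.0
```

Run:
```python
from h import *
x=np.array([.933,-.36]);y=np.array([.36,.933]);H=np.array([602,-141])
for th in np.arange(.3,1.75,.15):
    p=H+112*(-np.cos(th)*x+np.sin(th)*y); 
    import io,contextlib
    with contextlib.redirect_stdout(io.StringIO()) as s: r=rel((*p,76),158.9-np.degrees(th))
    print(round(th,2),*r)
print(s.getvalue())
```

```text
0.3 [ 1.2 17.6  1.8] 8.4
0.45 [-2.5 34.   1.8] 17.0
0.6 [-8.6 49.6  1.9] 25.6
0.75 [-16.9  64.2   1.9] 34.2
0.9 [-27.4  77.3   1.9] 42.8
1.05 [-39.7  88.8   1.9] 51.4
1.2 [-53.5  98.2   1.9] 60.0
1.35 [-68.6 105.5   1.9] 68.6
1.5 [-84.7 110.5   2. ] 77.2
1.65 [-101.3  113.     2. ] 85.7
t 2.5 pos [506.4 -87.5  77.8] phi 150.1 tz [ 0.001 -0.    -1.   ] w 42.9 ff 0.0 F [ 1.4 -0.3  0.1] j [-0.24  0.41  1.77  0.    0.96 -1.29]
```

Emit:
{"api": "play_rows", "payload": {
  "increments": [
    [[1, 17.5, 0], 8.5, 0],
    [[-2.5, 34, 0], 17, 0],
    [[-8.5, 49.5, 0], 25.5, 0],
    [[-17, 64, 0], 34, 0],
    [[-27.5, 77, 0], 42.5, 0],
    [[-39.5, 89, 0], 51, 0],
    [[-53.5, 98, 0], 59.5, 0],
    [[-68.5, 105.5, 0], 68, 0],
    [[-84.5, 110.5, 0], 76.5, 0],
    [[-101, 113, 0], 85, 0]
  ]
}}

```text
clock: 3.5
ee_pos: [651.0, -39.5, 78.8]
tcp_rot: [0.001, 0.844, 0.536, 0.001]
contact_force: [-0.9, 0.2, -0.2]
gripper_width: 42.6
finger_force: 0.3
```

Run:
```python
from h import *
print(rel((644,-38,150),68.9))
```

```text
t 3.5 pos [651.  -39.5  78.8] phi 64.8 tz [ 0.002 -0.    -1.   ] w 42.6 ff 0.3 F [-0.9  0.2 -0.2] j [-0.12  0.67  1.34  0.    1.12  0.32]
(array([ -1.6,  -6.8, -71.2]), np.float64(-4.1))
```

Emit:
{"api": "play_rows", "payload": {
  "increments": [
    [[0, 0, -40], 0, 0],
    [[0, 0, -85], 0, 0],
    [[0, 0, -95], -4, 1],
    [[0, 0, -95], -4, 1]
  ]
}}

```text
clock: 3.9
ee_pos: [650.7, -39.8, 176.0]
tcp_rot: [0.002, 0.823, 0.568, 0.002]
contact_force: [0.3, -0.4, 0.3]
gripper_width: 70.2
finger_force: 0.0
```

Run:
```python
from h import *
from station import manip
import cv2
print(rel((545.5,-177,120),68.9))
c=manip.camera("side"); np.savez("side1.npz",**c)
cv2.imwrite("pics/s1.png",cv2.resize(c["img"][200:310,220:360,::-1],(700,550),interpolation=cv2.INTER_CUBIC))
```

```text
t 3.9 pos [650.7 -39.8 176. ] phi 69.2 tz [ 0.006 -0.001 -1.   ] w 70.2 ff 0.0 F [ 0.3 -0.4  0.3] j [-0.12  0.57  1.27 -0.    1.3   0.25]
(array([-165.8,  -50. ,   55.4]), np.float64(0.3))
```

View pics/s1.png

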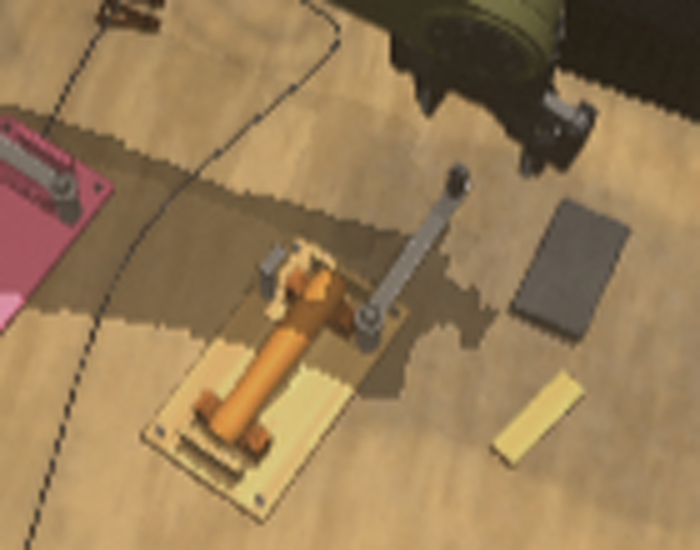

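The hasp now lies along the handle's direction, knob at crop (458,180) and hinge at (370,318), about 1.5 rad. The handle is still seated, from (327,272) to (226,432).

Emit:
{"api": "play_rows", "payload": {
  "increments": [
    [[-50, -15, 0], 0, 1],
    [[-100, -30, 0], 0, 1],
    [[-150, -45, 20], 0, 1],
    [[-166, -50, 40], 0, 1],
    [[-166, -50, 55], 0, 1],
    [[-166, -50, 55], 0, 1]
  ]
}}

```text
clock: 4.55
ee_pos: [542.1, -177.0, 114.1]
tcp_rot: [-0.002, 0.824, 0.566, -0.001]
contact_force: [-0.5, -0.4, 0.7]
gripper_width: 85.4
finger_force: 0.0
```

Run:
```python
from h import *
from scipy.optimize import least_squares
c=load("side","1");P=cloud(c);i=c["img"].astype(int)
u=np.array([.36,.933]);n=np.array([.933,-.36]);C=np.array([545.5,-177])
w=(P[...,:2]-C);a=w@u;b=w@n
m=(abs(a)<40)&(abs(b)<12)&(P[...,2]>48)&(P[...,2]<64)
print(m.sum());
A=a[m];B=b[m];Z=P[...,2][m]
f=least_squares(lambda p:np.hypot(B-p[0]-p[1]*A,Z-p[2])-13.5,[0,0,45],loss="soft_l1");print("lateral, slope, axis z",f.x)
print("ends along",*[(onz(c,(220+x/5-.4,200+y/5-.4),z)[:2]-C)@np.c_[u,n] for x,y,z in((327,270,58),(226,432,58))])
print(rel((545.5,-177,26),68.9))
```

```text
140
lateral, slope, axis z [9.45820265e-01 2.30997192e-02 4.41483713e+01]
ends along [68.61945166 -5.08712088] [-65.27207433   6.29175858]
t 4.55 pos [ 542.1 -177.   114.1] phi 69.0 tz [-0.005  0.002 -1.   ] w 85.4 ff 0.0 F [-0.5 -0.4  0.7] j [-0.38  0.47  1.58  0.    1.1  -0.01]
(array([ 1.2,  3.6, 88.1]), np.float64(0.1))
```

Emit:
{"api": "play_rows", "payload": {
  "increments": [
    [[1, 4, 45], 0, 1],
    [[1, 4, 80], 0, 1],
    [[1, 4, 88], 0, 1],
    [[1, 4, 88], 0, 1],
    [[1, 4, 88], 0, -1],
    [[1, 4, 88], 0, -1],
    [[1, 4, 88], 0, -1],
    [[1, 4, 88], 0, -1],
    [[1, 4, 88], 0, -1],
    [[1, 4, 88], 0, -1]
  ],
  "grip_force": 25
}}

```text
clock: 5.55
ee_pos: [545.9, -176.6, 29.2]
tcp_rot: [-0.002, 0.823, 0.567, -0.002]
contact_force: [-19.5, 7.0, 15.5]
gripper_width: 25.7
finger_force: 25.2
```

Emit:
{"api": "play_rows", "payload": {
  "increments": [
    [[0, 0, -20], 0, -1],
    [[0, 0, -50], 0, -1],
    [[0, 0, -90], 0, -1],
    [[0, 0, -120], 0, -1],
    [[0, 0, -125], 0, -1],
    [[0, 0, -125], 0, -1],
    [[0, 0, -125], 0, -1],
    [[0, 0, -125], 0, -1]
  ]
}}

```text
clock: 6.35
ee_pos: [547.3, -177.2, 152.2]
tcp_rot: [-0.001, 0.823, 0.567, -0.001]
contact_force: [-0.1, -0.3, -0.6]
gripper_width: 26.6
finger_force: 25.6
```

Run:
```python
from h import *
u=np.array([.36,.933]);C=np.array([546.5,-177])
for s in(-120,-128): print(C+u*s)
print(rel((*(C-118*u),150),None))
```

```text
[ 503.3  -288.96]
[ 500.42  -296.424]
t 6.35 pos [ 547.3 -177.2  152.2] phi 69.1 tz [-0.002  0.001 -1.   ] w 26.6 ff 25.6 F [-0.1 -0.3 -0.6] j [-0.38  0.43  1.53  0.    1.18 -0.01]
(array([-118.1,   -1.3,    2.2]), 0)
```

Lifted. Now I shift 120 mm toward the cradle's -y side and press the handle's +y end onto the fixed end stop, so it pivots in the pads.

Emit:
{"api": "play_rows", "payload": {
  "increments": [
    [[-40, -1, 0], 0, -1],
    [[-80, -1, 0], 0, -1],
    [[-120, -1, 0], 0, -1],
    [[-120, -1, 30], 0, -1],
    [[-120, -1, 60], 0, -1],
    [[-120, -1, 80], 0, -1],
    [[-120, -1, 90], 0, -1],
    [[-120, -1, 95], 0, -1],
    [[-120, -1, 95], 0, -1]
  ],
  "grip_force": 20
}}

```text
clock: 7.25
ee_pos: [504.2, -289.1, 58.6]
tcp_rot: [-0.0, 0.823, 0.567, -0.0]
contact_force: [1.0, -0.9, -0.1]
gripper_width: 26.1
finger_force: 25.6
```

Emit:
{"api": "play_rows", "payload": {
  "increments": [
    [[0, 0, 4], 0, -1],
    [[0, 0, 8], 0, -1],
    [[0, 0, 12], 0, -1],
    [[0, 0, 16], 0, -1],
    [[0, 0, 20], 0, -1],
    [[0, 0, 24], 0, -1],
    [[0, 0, 28], 0, -1],
    [[0, 0, 28], 0, -1]
  ]
}}

```text
clock: 8.05
ee_pos: [504.3, -289.9, 30.8]
tcp_rot: [0.001, 0.824, 0.567, -0.0]
contact_force: [-1.9, -5.3, 3.6]
gripper_width: 25.9
finger_force: 27.6
```

Run:
```python
from h import *
from station import manip
import cv2
print(rel((503,-289,29),68.9))
c=manip.camera("side"); np.savez("side2.npz",**c)
cv2.imwrite("pics/s2.png",cv2.resize(c["img"][220:330,200:340,::-1],(700,550),interpolation=cv2.INTER_CUBIC))
```

```text
t 8.05 pos [ 504.3 -289.9   30.8] phi 69.1 tz [ 0.001 -0.001 -1.   ] w 25.9 ff 27.6 F [-1.9 -5.3  3.6] j [-0.58  0.6   1.59 -0.    0.95 -0.22]
(array([ 0.4, -1.5,  1.8]), np.float64(0.2))
```

View pics/s2.png

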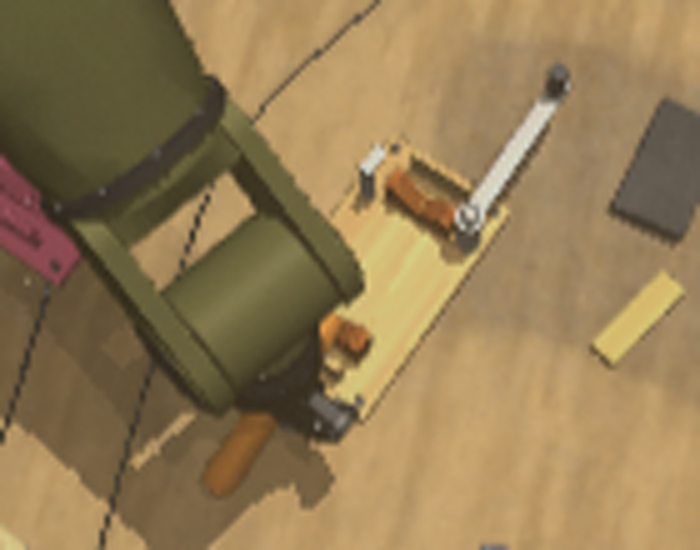

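The hasp stays open and the handle's -y end (crop 220,485) has dropped toward the bench. The handle seems to have pivoted; I'll lift and measure the slope in the air.

Emit:
{"api": "play_rows", "payload": {
  "increments": [
    [[0, 0, -10], 0, -1],
    [[0, 0, -40], 0, -1],
    [[0, 0, -80], 0, -1],
    [[0, 0, -130], 0, -1],
    [[0, 0, -170], 0, -1],
    [[0, 0, -185], 0, -1],
    [[0, 0, -185], 0, -1],
    [[0, 0, -185], 0, -1]
  ],
  "grip_force": 30
}}

```text
clock: 8.9
ee_pos: [503.9, -288.8, 215.0]
tcp_rot: [-0.001, 0.823, 0.567, -0.0]
contact_force: [0.0, -0.1, -1.1]
gripper_width: 25.6
finger_force: 29.7
```

```bash
python3 -c "
from h import *
print(rel((497,40,216),88))"
```

```text
t 8.9 pos [ 503.9 -288.8  215. ] phi 69.1 tz [-0.001  0.001 -1.   ] w 25.6 ff 29.7 F [ 0.  -0.1 -1.1] j [-0.58  0.38  1.45  0.    1.31 -0.22]
(array([ 304.8, -123.5,   -0.8]), np.float64(-18.9))
```

Emit:
{"api": "play_rows", "payload": {
  "increments": [
    [[37, -15, 0], -2.3, -1],
    [[74, -30, 0], -4.6, -1],
    [[111, -45, 0], -7, -1],
    [[148, -60, 0], -9.3, -1],
    [[185, -75, 0], -11.6, -1],
    [[222, -90, 0], -14, -1],
    [[259, -105, 0], -16.3, -1],
    [[285, -116, 0], -18, -1],
    [[305, -124, 0], -19, -1],
    [[305, -124, 0], -19, -1]
  ]
}}

```text
clock: 9.9
ee_pos: [496.2, 42.1, 214.2]
tcp_rot: [-0.001, 0.717, 0.697, -0.001]
contact_force: [0.1, -0.9, -0.4]
gripper_width: 25.9
finger_force: 29.7
```

Run:
```python
from h import *
from station import manip
import cv2
print(rel((497,140,216),88))
im=[]
for n in("side","top"):
    c=manip.camera(n); np.savez(f"{n}3.npz",**c)
    P=cloud(c);i=c["img"].astype(int)
    m=(abs(P[...,0]-497)<40)&(abs(P[...,1]-40)<110)&(P[...,2]>170)&(P[...,2]<300)&(i[...,0]-i[...,2]>40)
    q=P[m]; print(n,len(q))
    if len(q)>5:
        k=np.polyfit(q[:,1],q[:,2],1);print("dz/dy",k,"atan",np.arctan(k[0]),"x slope",np.polyfit(q[:,1],q[:,0],1),q.min(0),q.max(0))
    u,v=proj(c,np.array([497,90.,240])).astype(int)
    im.append(cv2.resize(c["img"][max(v-60,0):v+60,max(u-70,0):u+70,::-1],(400,343),interpolation=cv2.INTER_CUBIC));print(u,v)
cv2.imwrite("pics/s3.png",np.hstack(im))
```

```text
t 9.9 pos [496.2  42.1 214.2] phi 88.3 tz [-0.003  0.    -1.   ] w 25.9 ff 29.7 F [ 0.1 -0.9 -0.4] j [0.01 0.2  1.69 0.   1.26 0.04]
(array([97.9, -2. , -1.8]), np.float64(0.3))
side 202
dz/dy [  0.30298891 230.08504138] atan 0.29419665694070785 x slope [-1.24771350e-02  4.96867399e+02] [458.13717483 -30.90997551 210.57835898] [535.99549427  52.62849195 295.87186827]
280 174
top 56
dz/dy [2.22277279e-01 2.30627836e+02] atan 0.2187214108162719 x slope [-7.73778293e-02  4.90950734e+02] [461.63171402 -27.56131855 215.05172879] [506.70796226  93.845558   269.58024514]
253 213
```

View pics/s3.png

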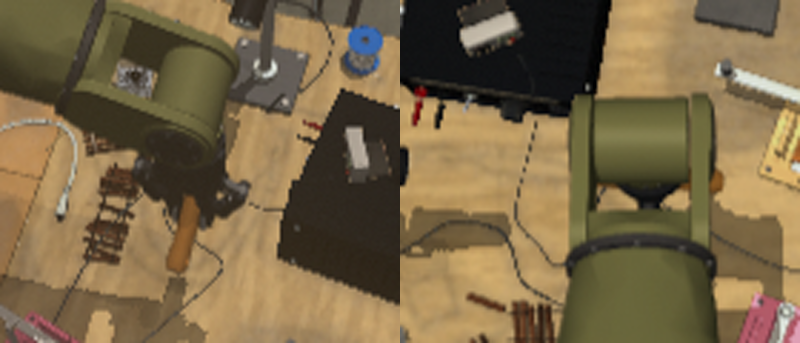

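Run:
```python
from h import *
from scipy.optimize import least_squares
c=load("side","3");P=cloud(c);i=c["img"].astype(int)
m=(abs(P[...,0]-497)<16)&(P[...,1]>-40)&(P[...,1]<30)&(P[...,2]>180)&(P[...,2]<262)&(i[...,0]-i[...,2]>30)
q=P[m]
def r(p):
    d=np.array([p[2],1,p[3]]);d/=np.linalg.norm(d);v=q-np.array([p[0],42,p[1]]);return np.linalg.norm(v-np.outer(v@d,d),axis=1)-13.5
f=least_squares(r,[497,230,0,.3],loss="soft_l1");d=np.array([f.x[2],1,f.x[3]]);d/=np.linalg.norm(d)
a=(q-[f.x[0],42,f.x[1]])@d
print(len(q),f.x,"slope",np.arcsin(d[2]),"yaw",np.degrees(np.arctan2(d[1],d[0])),"rms",np.sqrt(np.mean(f.fun**2)),"ext",np.percentile(a,[0,2,50,100]))
```

```text
146 [4.97840543e+02 2.29327720e+02 4.69119298e-02 2.61445314e-01] slope 0.25545252446343086 yaw 87.31411356191998 rms 2.4644266458578215 ext [-71.80423113 -71.31682311 -41.41520707  -8.53667122]
```

The slope is 0.255 rad, but about 0.39 is needed. The heading (87°) and centring are right. I'll press once more with the contact about 8 mm nearer and slightly lower.

Emit:
{"api": "play_rows", "payload": {
  "increments": [
    [[-37, 0, 0], 2.3, -1],
    [[-74, 0, 0], 4.6, -1],
    [[-111, 0, 0], 7, -1],
    [[-148, 0, 0], 9.3, -1],
    [[-185, 0, 0], 11.6, -1],
    [[-222, 0, 0], 14, -1],
    [[-259, 0, 0], 16.3, -1],
    [[-300, 0, 0], 18, -1],
    [[-323, 0, 0], 19, -1],
    [[-323, 0, 0], 19, -1]
  ]
}}

```text
clock: 11.0
ee_pos: [485.0, -286.3, 214.5]
tcp_rot: [-0.001, 0.825, 0.565, -0.0]
contact_force: [-0.2, -0.1, -1.2]
gripper_width: 26.2
finger_force: 29.7
```

```bash
python3 -c "
from h import *
print(rel((507,-281.5,60),69))"
```

```text
t 11.0 pos [ 485.  -286.3  214.5] phi 68.8 tz [-0.002  0.001 -1.   ] w 26.2 ff 29.7 F [-0.2 -0.1 -1.2] j [-0.6   0.34  1.5  -0.    1.3  -0.23]
(array([ 12.4,  19. , 154.5]), np.float64(-0.2))
```

Emit:
{"api": "play_rows", "payload": {
  "increments": [
    [[12.5, 19, 0], 0, -1],
    [[12.5, 19, 45], 0, -1],
    [[12.5, 19, 90], 0, -1],
    [[12.5, 19, 130], 0, -1],
    [[12.5, 19, 155], 0, -1],
    [[12.5, 19, 164], 0, -1],
    [[12.5, 19, 172], 0, -1],
    [[12.5, 19, 178], 0, -1],
    [[12.5, 19, 178], 0, -1]
  ],
  "grip_force": 20
}}

```text
clock: 11.9
ee_pos: [508.8, -278.1, 38.0]
tcp_rot: [0.0, 0.823, 0.567, 0.0]
contact_force: [0.0, -0.7, -0.9]
gripper_width: 26.1
finger_force: 29.8
```

Emit:
{"api": "play_rows", "payload": {
  "increments": [
    [[0, 0, 3], 0, -1],
    [[0, 0, 6], 0, -1],
    [[0, 0, 9], 0, -1],
    [[0, 0, 9.5], 0, -1],
    [[0, 0, 9.5], 0, -1],
    [[0, 0, 9.5], 0, -1]
  ]
}}

```text
clock: 12.5
ee_pos: [509.3, -278.7, 29.7]
tcp_rot: [0.001, 0.823, 0.567, 0.0]
contact_force: [-3.0, -0.8, 8.5]
gripper_width: 25.8
finger_force: 32.2
```

Emit:
{"api": "play_rows", "payload": {
  "increments": [
    [[0, 0, -10], 0, -1],
    [[0, 0, -40], 0, -1],
    [[0, 0, -80], 0, -1],
    [[0, 0, -130], 0, -1],
    [[0, 0, -170], 0, -1],
    [[0, 0, -188], 0, -1],
    [[0, 0, -188], 0, -1],
    [[0, 0, -188], 0, -1]
  ],
  "grip_force": 35
}}

```text
clock: 13.3
ee_pos: [508.4, -277.7, 215.8]
tcp_rot: [-0.0, 0.823, 0.567, -0.0]
contact_force: [-0.2, 0.3, -1.8]
gripper_width: 26.0
finger_force: 34.6
```

```bash
python3 -c "
from h import *
print(rel((497,40,217),88))"
```

```text
t 13.3 pos [ 508.4 -277.7  215.8] phi 69.1 tz [-0.  0. -1.] w 26.0 ff 34.6 F [-0.2  0.3 -1.8] j [-0.56  0.38  1.45  0.    1.31 -0.2 ]
(array([ 292.9, -123.8,   -1.1]), np.float64(-18.9))
```

Emit:
{"api": "play_rows", "payload": {
  "increments": [
    [[37, -15, 0], -2.3, -1],
    [[74, -30, 0], -4.6, -1],
    [[111, -45, 0], -7, -1],
    [[148, -60, 0], -9.3, -1],
    [[185, -75, 0], -11.6, -1],
    [[222, -90, 0], -14, -1],
    [[259, -108, 0], -16.3, -1],
    [[280, -118, 0], -18, -1],
    [[293, -124, 0], -19, -1],
    [[293, -124, 0], -19, -1],
    [[293, -124, 0], -19, -1]
  ]
}}

```text
schema error: expected 1 to 10 rows
```

Emit:
{"api": "play_rows", "payload": {
  "increments": [
    [[37, -15, 0], -2.3, -1],
    [[74, -30, 0], -4.6, -1],
    [[111, -45, 0], -7, -1],
    [[148, -60, 0], -9.3, -1],
    [[185, -75, 0], -11.6, -1],
    [[222, -90, 0], -14, -1],
    [[259, -108, 0], -16.3, -1],
    [[280, -118, 0], -18, -1],
    [[293, -124, 0], -19, -1],
    [[293, -124, 0], -19, -1]
  ]
}}

```text
clock: 14.3
ee_pos: [496.7, 41.0, 215.3]
tcp_rot: [-0.001, 0.718, 0.696, -0.001]
contact_force: [-0.8, -0.9, -1.5]
gripper_width: 25.7
finger_force: 34.6
```

```bash
cat > fit.py <<'E'
from h import *
from station import manip
from scipy.optimize import least_squares
o=manip.observe()["ee_pos"]; print(rel((497,140,216),88))
c=manip.camera("side");P=cloud(c);i=c["img"].astype(int)
m=(abs(P[...,0]-o[0])<18)&(P[...,1]>o[1]-85)&(P[...,1]<o[1]-12)&(P[...,2]>165)&(P[...,2]<262)&(i[...,0]-i[...,2]>30)
q=P[m]
def r(p):
    d=np.array([p[2],1,p[3]]);d/=np.linalg.norm(d);v=q-np.array([p[0],o[1],p[1]]);return np.linalg.norm(v-np.outer(v@d,d),axis=1)-13.5
f=least_squares(r,[497,230,0,.3],loss="soft_l1");d=np.array([f.x[2],1,f.x[3]]);d/=np.linalg.norm(d)
C=np.array([f.x[0],o[1],f.x[1]]);a=(q-C)@d
print(len(q),"slope",np.arcsin(d[2]),"yaw",np.degrees(np.arctan2(d[1],d[0])),"rms",np.sqrt(np.mean(f.fun**2)),"ext",np.percentile(a,[0,2,100]),"at tcp y",C,"mid",C+d*(np.percentile(a,1)+70))
E
python3 fit.py
```

```text
t 14.3 pos [496.7  41.  215.3] phi 88.2 tz [-0.002  0.    -1.   ] w 25.7 ff 34.6 F [-0.8 -0.9 -1.5] j [0.01 0.2  1.68 0.   1.26 0.04]
(array([98.9, -2.8, -0.7]), np.float64(0.2))
137 slope 0.37954961027620565 yaw 90.07980005749312 rms 2.4066105957976047 ext [-70.50824305 -69.43571994  -8.61224669] at tcp y [495.70623423  41.01520681 230.97249152] mid [495.70623112  41.01743801 230.97338153]
```

The slope is now 0.38 rad with the middle on the grip. I'm advancing gently to the view point.

Emit:
{"api": "play_rows", "payload": {
  "increments": [
    [[15, 0, -1], 0, -1],
    [[30, -1, -1], 0, -1],
    [[45, -1, -1], 0, -1],
    [[60, -1, -1], 0, -1],
    [[75, -1, -1], 0, -1],
    [[88, -2, -1], 0, -1],
    [[96, -2, -1], 0, -1],
    [[99, -2, -1], 0, -1],
    [[99, -2, -1], 0, -1],
    [[99, -2, -1], 0, -1]
  ]
}}

```text
clock: 15.35
ee_pos: [498.4, 138.7, 217.2]
tcp_rot: [0.0, 0.719, 0.695, -0.0]
contact_force: [0.6, -0.2, -1.5]
gripper_width: 26.1
finger_force: 34.6
```

```bash
python3 fit.py
python3 - <<'E'
from station import manip
import cv2,numpy as np
im=[]
for n,(v,u) in(("side",(60,220)),("top",(140,130))):
    c=manip.camera(n); im.append(cv2.resize(c["img"][v:v+140,u:u+140,::-1],(400,400),interpolation=cv2.INTER_CUBIC))
cv2.imwrite("pics/s4.png",np.hstack(im))
E
```

```text
t 15.35 pos [498.4 138.7 217.2] phi 88.1 tz [ 0. -0. -1.] w 26.1 ff 34.6 F [ 0.6 -0.2 -1.5] j [ 0.2   0.24  1.63 -0.    1.27  0.23]
(array([ 1.2, -1.4,  1.2]), np.float64(0.1))
136 slope 0.43181747909785984 yaw 88.35644178874955 rms 2.57755464124611 ext [-72.03559347 -70.36669099  -7.33008472] at tcp y [499.4908857  138.73279742 235.63971329] mid [499.45857036 137.60656703 235.12050725]
```

View pics/s4.png

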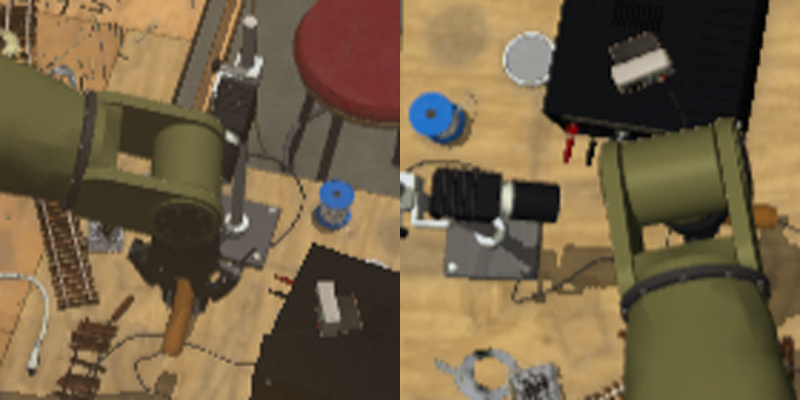

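The handle is held in front of the lens (top crop lens front 560,200; handle end 765,215), with the arm clear of the camera. I'll let it settle, then hand in.

Emit:
{"api": "play_rows", "payload": {
  "increments": [
    [[0, 0, 1], 0, -1],
    [[0, 0, 1], 0, -1],
    [[0, 0, 1], 0, -1],
    [[0, 0, 1], 0, -1],
    [[0, 0, 1], 0, -1]
  ]
}}

```text
clock: 16.0
ee_pos: [498.4, 139.0, 216.3]
tcp_rot: [0.0, 0.718, 0.696, 0.0]
contact_force: [-0.4, 0.9, -0.6]
gripper_width: 26.2
finger_force: 34.6
```

```bash
python3 -c "
from station import manip
print(manip.job_done())"
```

```text
the job is handed in; nothing more can be done
None
```

I handed the job in at about 16 s with the hasp swung to about 1.5 rad and the handle held still about 15 cm in front of the lens, sloping about 0.4 rad along the line of sight; no verdict came back.

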